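Release the vacuum filter slide with the pin vice

TASK

Open the vacuum filter unit for a filter change. Take the pin vice out of its stand, press the recessed orange release button of the filter unit down with the pin and, holding it down, push the blue filter slide out past the middle window as far as it goes, so that the button springs up again in the last window and locks the slide. Go gently with the pin, leave the small things round the unit where they are, and put the pin vice back into its stand.

Things in the scene. Friction and masses are not known exactly. Their poses are not given: they have to be found in the camera images.
- pin_tool_center (a point): Pin vice, upright in the stand. Black ridged handle 22 (x) x 14 (y) x 42 mm tall; grasp it along its y. This point: mid handle, 24 mm above the steel flange (21 mm wide) resting on the stand. Below it: chuck nose 10.4 mm thick, 8 mm long, then a flat-ended round pin 5 mm thick, clamped tight. Its stick-out is unmeasured and varies: 14 to 32 mm (pin end 46 to 64 mm below this point).
- pin_stand: Stand of the pin vice, fixed: black block 40 x 72 x 52 mm on an aluminium foot 52 x 84 mm, origin under the block's centre, z up. The pin vice hangs in the larger hole; two small holes with short spare pins are of no use here. A tall motor bracket of the machine stands between this stand and the filter unit, on the far side: pass it on the robot's side.
- stand_hole (a point): Mouth of the stand's larger hole: 13 mm wide, 45 mm deep, in the top face 52 mm above the worktop. The seated pin vice stands upright with the underside of its flange at this point.
- filter_unit: Vacuum filter unit, bolted down: dark housing 92 (x) x 48 (y) x 44 mm high on an aluminium foot 96 x 72 mm, origin under the centre, z up. The blue slide comes out along +x. The cover on top, 6 mm thick, upper face at z = 44 mm, has three round windows 15 mm wide at x = -21, 0 and +21 mm (y = 0), joined by a slot 8.5 mm wide along x.
- button_top (a point): Centre of the release button's rim: orange, 13 mm wide, with a dimple 9.2 mm wide, 3.5 mm deep for the pin. At rest the rim is 2.5 mm below the cover's upper face, in the window at x = -21 mm, and locks the slide; about 3.5 mm down it clears the cover and the slide is free. The button rides on the slide and springs up in the middle or last window if let go there.
- release_button (a joint): How far the button is pressed down, m: 0 up, 0.0065 fully down. Spring: 3 N at rest, 0.8 N more per mm, hard stop at the end.
- filter_slide (a joint): How far the filter slide is out, m: 0 closed, 0.021 middle window, 0.042 last window, stop at 0.0425. The slide drags with about 4 N. It has no handle: the pin in the button's dimple pushes it along.
- spare_box: Bystander, loose: small white parts box 46 x 63 x 16 mm on the blue mat, ahead of the slide at the worktop's front edge; origin under its centre.
- collet: Bystander, loose: light grey pick collet 13 mm wide, 28 mm tall, standing on the blue mat ahead of the slide; origin under its centre.
- tweezers: Bystander, loose: black tweezers 117 mm long, 9 mm high, lying on the robot's side of the filter unit; origin under the middle.
- magnifier: Bystander, loose: black stand magnifier 37 mm wide, 40 mm tall, on the blue mat ahead of the slide; origin under its centre.
Things that resemble listed ones, but are neither listed nor needed, are in the scene too. What is shaped like the part that bears pin_tool_center but green or white is not meant.

How it is judged:
By the outcome, as a careful person would: the job done as asked, in the order asked, and still so for the second after the job is handed in, with the robot touching nothing.
It also fails if it takes over 56 s, if anything falls off the work surface, if the arm or the gripper's body presses on something with over 40 N, if the wrist force passes 120 N, or if a joint passes its speed limit or range.

ROBOT

A 6-joint arm with a two-finger parallel gripper is mounted at the origin on a cart in front of the work surface, level with it; the furniture and walls round the work are solid. World frame = base frame: x ahead of the robot, y to its left, z up, the work surface at z = 0. Lengths are in m, angles in rad, forces in N, time in s.
With the tool pointing down it reaches from about 0.375 to 0.9 m from the base axis. Payload 3.1 kg.
Tool frame: the origin (TCP) lies midway between the tips of the shut fingers; the grasp point (between the pads) lies 19 mm behind it; x points along the fingers, y is the direction in which the jaws open and shut, and the axes are right-handed (so a half turn about x gives the same grasp; the last joint's range is limited). The gripper opens to 87 mm and grips with 3 to 60 N. Pads are 19 mm wide; open, the fingers measure 117 mm over their backs; the gripper's body (75 mm by 190 mm) begins 51 mm behind the grasp point.
Start: joints at [-1.288, 0.527, 1.433, -0, 1.181, -0.178], TCP at [0.278, -0.56, 0.223] pointing down, gripper open.
Joint ranges: [-3.08, 3.08], [-0.75, 2.2], [0.22, 2.44], [-1.43, 4.57], [0, 2.65], [-2.85, 2.85]. Speed limits (rad/s): [2.79, 2.79, 3.14, 3.14, 3.14, 3.14].

INTERFACE

Orientations are given as a unit quaternion [x, y, z, w].
In Python, from rig import get_obs, imaging, robot gives the robot as it stands.
- The arm moves only by the shell command python3 -m inch 'ROWS' [FORCE]. ROWS is JSON, a list of rows, each a list of 3 entries, a list of its own where there are three numbers: the finger opening in mm, from 0 to 87, then the shift along the tool's x, y, z in mm, then the turn, a rotation vector about the tool's x, y, z in degrees. In form: [[grip, [dx, dy, dz], [wx, wy, wz]], ...]. A call has 1 to 12 rows; each row shifts and turns the pose as measured when the row begins, along the tool's axes as they then stand; what a row does not reach is not made up. A row lasts 1/8 s, in which the tool goes at most 62.5 mm and 10.7 degrees, less where a joint would pass 70% of its speed; a pose out of reach is approached as far as the arm can. A call with a gripper value outside its range is refused whole. The fingers move at their own pace and stop on an object; FORCE is the grip in N (left out, the last holds). Time passes only in rows, so rows that do not move let the fingers close. It gives the time, the measured TCP pose, the force and the opening at its end, in the units of the state.
- get_obs(): the state, without advancing time (a new reading comes with each control period).
- imaging.camera(name): name is "scene" or "top" or "wrist"; returns the picture (420x560x3 uint8, red, green, blue); there is no depth.
- imaging.camera_params(name): a dict with "camera_matrix" (3x3 intrinsics, pixels), "xyz" and "rotation" of the camera in the world. Camera axes: x right, y down, z forward; pixel columns grow to the right and rows downward; lengths in m; the calibration is good to about 2 mm. A picture is of the moment at which its call begins: read the wrist's pose just before it. camera_params takes no time and is no camera call; for the wrist camera it gives the pose at the moment of the call.
- robot.hand_in(): hands the job in, once; it reports no verdict.
Trained networks look in the newest picture that a camera, given by its name, has taken for a name from the list of things; names that differ only in an ending like _2 or _b are one class to them, and where a whole thing is asked for, a point or a joint stands for the part that bears it (a point fixed in the world has none). Each returns a list of dicts, best first, with "confidence" (0 to 1); they miss things now and then, are a little off and sometimes report something else, mostly with a low value. They report only what shows in the picture. A call takes as long as a camera call. They do not tell look-alikes from the thing itself.
- imaging.cut_out(camera, target): "pixels" (420x560 bool, what is visible of it) and "box" ([centre column, centre row, width, height] in pixels, round what is visible of it).
- imaging.tip_of(camera, target): "pixel" ([column, row] in pixels: a listed point, or the origin of a listed thing).
The state is a dict: "time": time; "q": joint angles; "joint_velocities": joint speeds; "joint_torque": joint torques, N m; "position": TCP position; "tool_rot": TCP orientation; "ft_force": force on the tool from outside, world axes, zero at the start; "moment": the same for the moment, N m; "grip_width": finger opening in m.
Only numpy, scipy, OpenCV 4.12 (cv2) and the standard library are available. Lean on these libraries where they do the work, as an engineer would, in place of code of your own. Each camera call takes 0.05 s, during which the arm holds its last target. There are 200 camera calls.

## Working session

There is one attempt and no reset: what is moved stays moved. The work goes in short steps, Python scripts to look and compute and a shell command to move; the robot and the scene stay as the last step left them, time stands still between calls to the robot, and variables do not carry over. Pictures are saved under pics/ and viewed, about 8 in all and at most 12, crops included, and the job is handed in when it is done.

```bash
ls; mkdir -p pics; cat > h.py <<'E'
import numpy as np, cv2
from scipy.spatial.transform import Rotation as R
from rig import get_obs, imaging, robot
def rot(p):
    r=np.array(p["rotation"]); return r if r.shape==(3,3) else R.from_quat(r).as_matrix()
def shot(c,f=None):
    im=imaging.camera(c)
    if f: cv2.imwrite('pics/'+f,im[:,:,::-1])
    return im,imaging.camera_params(c)
def ray(p,px):
    d=rot(p)@np.linalg.inv(np.array(p["camera_matrix"]))@np.array([px[0],px[1],1.]); return np.array(p["xyz"]),d/np.linalg.norm(d)
def atz(p,px,z):
    o,d=ray(p,px); return o+d*(z-o[2])/d[2]
def proj(p,X):
    v=np.array(p["camera_matrix"])@(rot(p).T@(np.array(X)-np.array(p["xyz"]))); return v[:2]/v[2]
def tri(rs):
    A=0;b=0
    for o,d in rs:
        M=np.eye(3)-np.outer(d,d);A=A+M;b=b+M@o
    return np.linalg.solve(A,b)
E
python3 - <<'E'
from h import *
np.set_printoptions(precision=4,suppress=True)
o=get_obs();print(o["time"],o["position"],o["tool_rot"],o["grip_width"],o["ft_force"])
ps={}
ims=[]
for c in("scene","top"):
    im,p=shot(c,c+'1.png');ims.append(im)
    print(c,p["xyz"],rot(p).tolist(),p["camera_matrix"])
    for t in("pin_tool_center","stand_hole","pin_stand","filter_unit","button_top","spare_box","collet","tweezers","magnifier"):
        r=imaging.tip_of(c,t)
        print(c,t,[(np.round(x["pixel"],1).tolist(),round(x["confidence"],2)) for x in r[:4]])
        for x in r[:2]:
            z={"pin_tool_center":.076,"stand_hole":.052,"button_top":.0415}.get(t,0)
            print('    ',atz(p,x["pixel"],z))
print(get_obs()["time"])
E
```

```text
pics
0.0 [ 0.2777 -0.5591  0.2216] [-0.6884 -0.1622  0.6885 -0.1607] 0.08725539502666124 [ 0.6212 -0.6683  0.0952]
scene [-0.2197  0.8126  0.7194] [[-0.654945859376927, -0.39181612390141934, 0.6461625541114917], [-0.7552902814413331, 0.3667247321353604, -0.5431846477953148], [-0.024135286310519144, -0.8437968333023751, -0.5361197553379221]] [[498.6134   0.     280.0895]
 [  0.     498.6134 203.7941]
 [  0.       0.       1.    ]]
scene pin_tool_center [([286.5, 160.7], 0.68), ([325.7, 158.0], 0.64), ([311.2, 145.1], 0.64)]
     [0.7126 0.0011 0.076 ]
     [ 0.6491 -0.0893  0.076 ]
scene stand_hole [([323.7, 159.8], 0.92)]
     [ 0.6775 -0.1107  0.052 ]
scene pin_stand [([329.5, 179.6], 0.81)]
     [ 0.6482 -0.1067  0.    ]
scene filter_unit [([237.7, 268.9], 0.68)]
     [0.5069 0.3312 0.    ]
scene button_top []
scene spare_box [([221.8, 332.0], 0.64)]
     [0.3767 0.4669 0.    ]
scene collet [([187.3, 296.0], 0.53)]
     [0.508  0.4624 0.    ]
scene tweezers [([283.9, 295.5], 0.53)]
     [0.3724 0.3117 0.    ]
scene magnifier [([174.7, 287.4], 0.88)]
     [0.5493 0.4681 0.    ]
top 
[... 268 characters left out ...]
58.532  212.9726]
 [  0.       0.       1.    ]]
top pin_tool_center [([364.8, 187.0], 0.6), ([344.5, 162.3], 0.47), ([383.9, 153.4], 0.39)]
     [ 0.6545 -0.0895  0.076 ]
     [ 0.7284 -0.03    0.076 ]
top stand_hole [([364.7, 187.1], 0.75), ([172.8, 280.1], 0.32)]
     [ 0.6605 -0.0944  0.052 ]
     [0.3714 0.4586 0.052 ]
top pin_stand [([363.8, 192.2], 0.88)]
     [ 0.6576 -0.1026 -0.    ]
top filter_unit [([221.5, 233.9], 0.91)]
     [0.5153 0.3318 0.    ]
top button_top []
top spare_box [([169.3, 281.8], 0.72)]
     [0.3684 0.479  0.    ]
top collet []
top tweezers [([226.5, 283.6], 0.45)]
     [0.3671 0.3102 0.    ]
top magnifier [([179.0, 223.7], 0.51)]
     [0.5431 0.4616 0.    ]
1.0
```

```bash
ls pics
```

```text
scene1.png
top1.png
```

View both.

```bash
python3 - <<'E'
import cv2,numpy as np
a=cv2.imread('pics/scene1.png')[110:360,120:420];b=cv2.imread('pics/top1.png')[130:330,130:420]
a=cv2.resize(a,(800*300//800*1+0,250)) if 0 else a
cv2.imwrite('pics/v1.png',cv2.resize(a,None,fx=2.4,fy=2.4,interpolation=cv2.INTER_CUBIC))
cv2.imwrite('pics/v2.png',cv2.resize(b,None,fx=2.7,fy=2.7,interpolation=cv2.INTER_CUBIC))
E
```

```text
(no output)
```

View pics/v1.png

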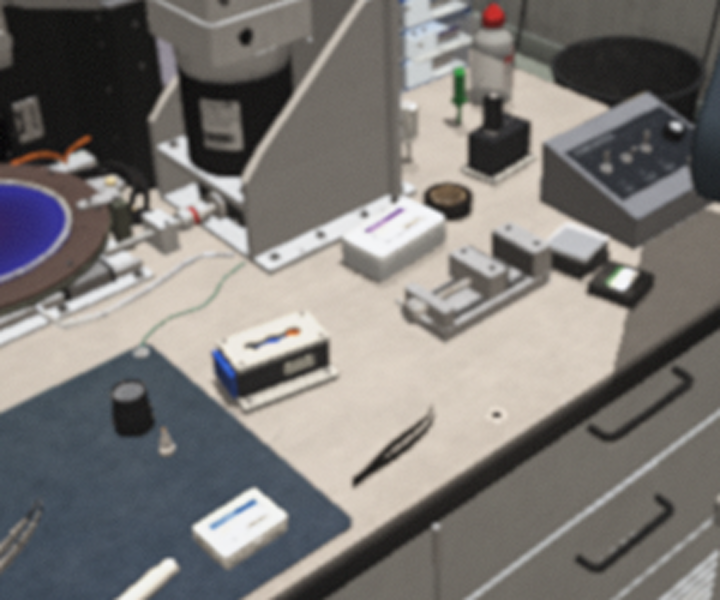

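View pics/v2.png

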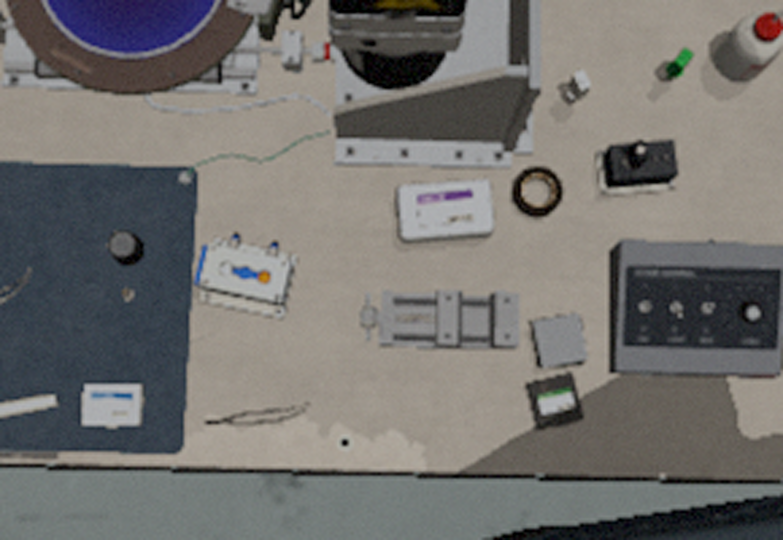

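```bash
cat >> h.py <<'E'
np.set_printoptions(precision=4,suppress=True)
def tool():
    o=get_obs(); return np.array(o["position"]),R.from_quat(o["tool_rot"]).as_matrix()
def goto(X,yaw,dp=62.5,tilt0=True):
    """shift in tool axes (mm), turn rotvec (deg) to TCP X, tool pointing down, jaw axis y at yaw (deg, mod 180 nearest)"""
    p,T=tool()
    best=None
    for k in (0,180,-180):
        a=np.radians(yaw+k); x=np.array([0,0,-1.]);y=np.array([np.cos(a),np.sin(a),0]);G=np.c_[x,y,np.cross(x,y)]
        w=np.degrees(R.from_matrix(T.T@G).as_rotvec())
        if best is None or np.linalg.norm(w)<np.linalg.norm(best): best=w
    d=1000*T.T@(np.array(X)-p)
    return d,best,max(np.linalg.norm(d)/62.5,np.linalg.norm(best)/10.7)
E
python3 - <<'E'
from h import *
p,T=tool();print(p,'\n',T)
c=imaging.camera_params("wrist");print(T.T@(np.array(c["xyz"])-p),'\n',T.T@rot(c),c["camera_matrix"])
print(goto([.62,-.1,.3],90)); print(goto([.62,-.1,.3],0)); print(get_obs()['q'])
E
```

```text
[ 0.2779 -0.5598  0.2225] 
 [[-0.      0.4446 -0.8957]
 [ 0.     -0.8957 -0.4446]
 [-1.     -0.     -0.    ]]
[-0.1624 -0.0005 -0.0745] 
 [[ 0.0003 -0.2731  0.962 ]
 [ 1.      0.0005 -0.0002]
 [-0.0005  0.962   0.2731]] [[344.6912   0.     281.9582]
 [  0.     344.6912 206.4036]
 [  0.       0.       1.    ]]
(array([ -77.4493, -259.7207, -510.8334]), array([26.4009,  0.    ,  0.0004]), np.float64(9.252428457394293))
(array([ -77.4493, -259.7207, -510.8334]), array([-63.5991,  -0.0003,   0.0003]), np.float64(9.252428457394293))
[-1.2885  0.5275  1.4327 -0.      1.1814 -0.1785]
```

```bash
python3 -m inch '[[87,[-10,0,0],[8.8,0,0]],[87,[-10,0,0],[8.8,0,0]],[87,[-10,0,0],[8.8,0,0]]]'; python3 -m inch '[[87,[-3,-46,-36],[0,0,0]],[87,[-3,-46,-36],[0,0,0]],[87,[-3,-46,-36],[0,0,0]],[87,[-3,-46,-36],[0,0,0]],[87,[-3,-46,-36],[0,0,0]],[87,[-3,-46,-36],[0,0,0]],[87,[-3,-46,-36],[0,0,0]],[87,[-3,-46,-36],[0,0,0]],[87,[-3,-46,-36],[0,0,0]],[87,[-3,-46,-36],[0,0,0]],[87,[0,0,0],[0,0,0]]]'
python3 - <<'E'
from h import *
im,p=shot("wrist","w1.png")
print(tool())
for t in("pin_tool_center","stand_hole","pin_stand"):
    r=imaging.tip_of("wrist",t)
    for x in r[:3]:
        z={"pin_tool_center":.076,"stand_hole":.052}.get(t,0)
        print(t,np.round(x["pixel"],1),round(x["confidence"],2),atz(p,x["pixel"],z))
r=imaging.cut_out("wrist","pin_tool_center")
for x in r[:3]:print(x["box"],x["confidence"])
E
```

```text
time: 1.38
position: [0.2777, -0.559, 0.2521]
tool_rot: [-0.707, 0.004, 0.707, 0.006]
ft_force: [-0.6, 0.5, -0.0]
grip_width: 0.0867
time: 2.75
position: [0.6585, -0.095, 0.2847]
tool_rot: [0.709, -0.009, -0.705, -0.006]
ft_force: [-0.4, -0.5, -1.2]
grip_width: 0.0869
(array([ 0.6571, -0.0968,  0.2845]), array([[ 0.0044, -0.0221, -0.9997],
       [-0.0055, -0.9997,  0.0221],
       [-1.    ,  0.0054, -0.0045]]))
pin_tool_center [187.9 118.6] 0.92 [ 0.7243 -0.001   0.076 ]
pin_tool_center [275.6 184.3] 0.86 [ 0.6524 -0.0905  0.076 ]
pin_tool_center [361.9  35.8] 0.83 [ 0.7994 -0.1793  0.076 ]
stand_hole [276.3 180.7] 0.91 [ 0.6516 -0.091   0.052 ]
pin_stand [286.8 171.5] 0.82 [ 0.6531 -0.1042  0.    ]
[277.5, 185.7, 18.4, 24.5] 0.74
[354.2, 48.1, 57.6, 53.0] 0.73
[201.2, 119.5, 64.1, 29.7] 0.69
```

View pics/w1.png

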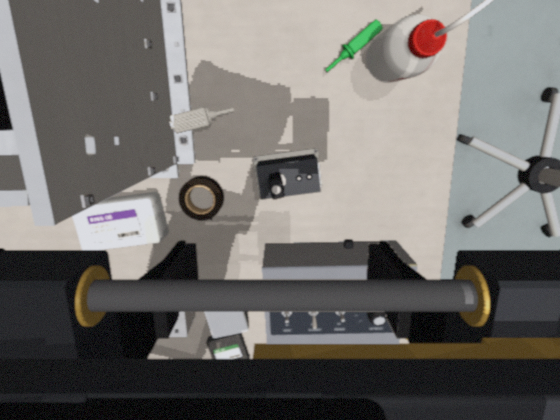

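```bash
python3 -m inch '[[87,[47,-3,2],[0,0,0]],[87,[47,-3,2],[0,0,0]],[87,[0,0,0],[0,0,0]]]'
python3 - <<'E'
from h import *
im,p=shot("wrist","w2.png")
print(tool())
for t in("pin_tool_center","stand_hole","pin_stand"):
    r=imaging.tip_of("wrist",t)
    for x in r[:2]:
        z={"pin_tool_center":.076,"stand_hole":.052}.get(t,0)
        print(t,np.round(x["pixel"],1),round(x["confidence"],2),atz(p,x["pixel"],z))
def fl(m,z):
    c=cv2.findContours(m.astype(np.uint8),0,1)[0];c=max(c,key=len)[:,0]
    h=cv2.convexHull(c)[:,0]; return np.array([atz(p,q,z)[:2]*1000 for q in h],np.float32)
for t,z in(("pin_tool_center",.097),("pin_stand",.052)):
    for x in imaging.cut_out("wrist",t)[:2]:
        print(t,x["box"],x["confidence"],cv2.minAreaRect(fl(x["pixels"],z)))
cv2.imwrite('pics/v3.png',cv2.resize(im[120:250,200:370,::-1],None,fx=4.5,fy=4.5,interpolation=cv2.INTER_CUBIC))
E
```

```text
time: 3.38
position: [0.6508, -0.1002, 0.1908]
tool_rot: [0.709, -0.015, -0.705, -0.01]
ft_force: [-0.2, -0.1, -0.1]
grip_width: 0.0871
(array([ 0.6529, -0.101 ,  0.1934]), array([[ 0.0122, -0.0354, -0.9993],
       [-0.0094, -0.9993,  0.0353],
       [-0.9999,  0.009 , -0.0125]]))
pin_tool_center [381.2   7.2] 0.94 [ 0.7973 -0.1794  0.076 ]
pin_tool_center [153.  114.1] 0.74 [ 0.7279 -0.0031  0.076 ]
stand_hole [270.  193.4] 0.82 [ 0.6553 -0.0912  0.052 ]
pin_stand [282.9 179. ] 0.74 [ 0.6584 -0.1036  0.    ]
pin_tool_center [267.2, 198.2, 22.7, 36.7] 0.97 ((660.2617797851562, -90.17919921875), (18.611003875732422, 28.817705154418945), 87.84398651123047)
pin_tool_center [365.4, 27.7, 66.9, 55.4] 0.93 ((783.3065185546875, -159.0621795654297), (14.637178421020508, 51.60871505737305), 43.986080169677734)
pin_stand [282.8, 183.8, 87.0, 69.6] 0.95 ((663.5078125, -103.31776428222656), (52.534950256347656, 73.87047576904297), 6.4151105880737305)
```

View pics/v3.png

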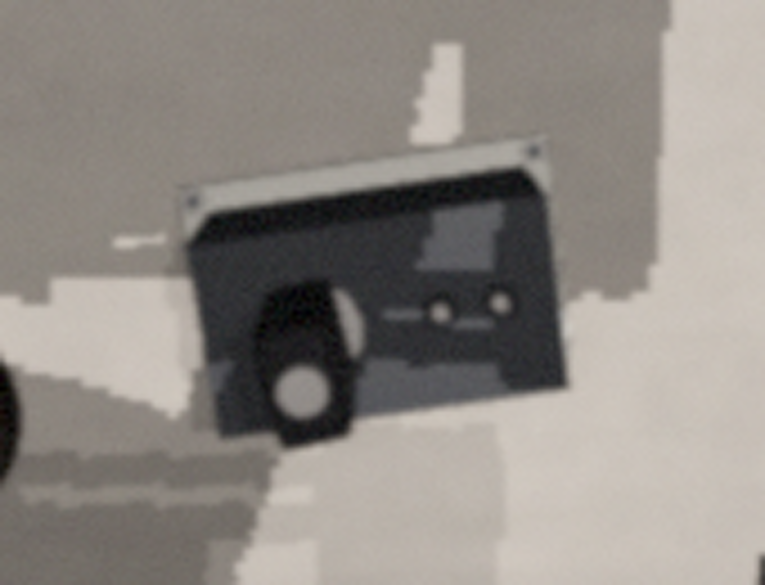

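```bash
python3 - <<'E'
from h import *
p=imaging.camera_params("wrist")
f=lambda u,v:(200+u/4.5,120+v/4.5)
A=[atz(p,f(*q),.052) for q in((220,437),(567,385),(550,190),(190,243))]
print(np.array(A));
for i in range(4):
    d=A[(i+1)%4]-A[i];print(np.linalg.norm(d),np.degrees(np.arctan2(d[1],d[0])))
print('cap',atz(p,f(302,391),.098), 'cen',np.mean(A,0))
p0,T=tool();print(p0,np.degrees(np.arctan2(T[1,1],T[0,1])))
E
```

```text
[[ 0.6365 -0.0701  0.052 ]
 [ 0.6451 -0.142   0.052 ]
 [ 0.6854 -0.1387  0.052 ]
 [ 0.6772 -0.0664  0.052 ]]
0.07246282077780997 -83.2240471380773
0.04043167221234536 4.768429570690083
0.07272615219761076 96.42316852810706
0.0408709530465017 -174.84257858185677
cap [ 0.6578 -0.0895  0.098 ] cen [ 0.661  -0.1043  0.052 ]
[ 0.6558 -0.1003  0.1968] -91.92538928243847
```

```bash
python3 -m inch '[[40,[40,-5,0],[-4.2,0,0]],[40,[40,-4,0],[-4.2,0,0]],[40,[0,0,0],[0,0,0]]]' 
python3 - <<'E'
from h import *
for i in range(5):
    im,p=shot("wrist","w3.png")
    o=get_obs();p0,T=tool();print(o["time"],p0,np.degrees(np.arctan2(T[1,1],T[0,1])),T[:,0],np.abs(o["joint_velocities"]).max())
for t in("pin_tool_center","stand_hole"):
    for x in imaging.tip_of("wrist",t)[:2]:
        z={"pin_tool_center":.076,"stand_hole":.052}.get(t,0)
        print(t,np.round(x["pixel"],1),round(x["confidence"],2),atz(p,x["pixel"],z))
print(goto([.658,-.090,.063],96.5))
E
```

```text
time: 4.05
position: [0.6617, -0.0934, 0.1213]
tool_rot: [0.716, 0.035, -0.695, 0.047]
ft_force: [-0.4, -0.4, -0.1]
grip_width: 0.0649
4.1 [ 0.6635 -0.0941  0.1235] -83.34474378633885 [ 0.0358 -0.0167 -0.9992] 0.03790384050470921
4.15 [ 0.6645 -0.0945  0.1248] -83.35769271211633 [ 0.0386 -0.0176 -0.9991] 0.02004833220646892
4.2 [ 0.6649 -0.0947  0.1254] -83.35491415047855 [ 0.0399 -0.018  -0.999 ] 0.010040737027407121
4.25 [ 0.6649 -0.0948  0.1256] -83.35264271972233 [ 0.0402 -0.0181 -0.999 ] 0.0067713527271093844
4.3 [ 0.6648 -0.0947  0.1254] -83.34255379457596 [ 0.0399 -0.018  -0.999 ] 0.010405202759612629
pin_tool_center [143.9 118.6] 0.86 [ 0.7251 -0.0052  0.076 ]
pin_tool_center [432.8  32.4] 0.81 [ 0.7926 -0.1679  0.076 ]
stand_hole [270.7 235. ] 0.63 [ 0.6527 -0.0892  0.052 ]
(array([61.455 , -6.6031,  7.8953]), array([ 0.1894, -2.0919, -1.2569]), np.float64(0.9969753999316656))
```

```bash
python3 -m inch '[[40,[6,-6.6,8],[0.2,-2.1,-1.3]],[40,[0,0,0],[0,0,0]]]' 
cat > s.py <<'E'
from h import *
import sys
n=int(sys.argv[1])
for i in range(n): shot("top")
o=get_obs();p0,T=tool();print(o["time"],p0,'yaw',np.degrees(np.arctan2(T[1,1],T[0,1])),T[:,0],'F',np.array(o["ft_force"]),'M',np.array(o["moment"]),'g',o["grip_width"],'v',np.abs(o["joint_velocities"]).max())
if len(sys.argv)>5:
    X=[float(a) for a in sys.argv[2:5]];print(goto(X,float(sys.argv[5])))
E
python3 s.py 2 .658 -.09 .063 96.5
```

```text
time: 4.65
position: [0.6555, -0.0889, 0.1192]
tool_rot: [-0.705, -0.04, 0.706, -0.039]
ft_force: [0.2, -0.6, -0.0]
grip_width: 0.0399
4.75 [ 0.6561 -0.0891  0.1196] yaw -83.5429941112528 [ 0.0003  0.0009 -1.    ] F [-0.4002 -0.4147  0.4098] M [0.0274 0.0094 0.0416] g 0.04004684721096598 v 0.006059803913843179
(array([56.571 ,  1.1378, -1.8159]), array([-0.043 , -0.0207,  0.0494]), np.float64(0.9057855947014297))
```

```bash
python3 -m inch '[[40,[18,0.5,-0.5],[0,0,0]],[40,[18,0.5,0],[0,0,0]],[40,[12,0,0],[0,0,0]],[40,[5,0,0],[0,0,0]]]'; python3 s.py 2 .657 -.09 .063 96.5
python3 - <<'E'
from h import *
im,p=shot("wrist")
cv2.imwrite('pics/v4.png',im[:,:,::-1])
E
```

```text
time: 5.25
position: [0.656, -0.09, 0.0618]
tool_rot: [-0.705, -0.04, 0.707, -0.039]
ft_force: [-0.2, 0.0, 0.4]
grip_width: 0.0398
5.35 [ 0.6561 -0.09    0.0623] yaw -83.55193748968269 [-0.0014  0.0013 -1.    ] F [ 0.8728 -0.0952 -1.1954] M [0.0256 0.0396 0.0295] g 0.04018502344275076 v 0.022681030658784164
(array([-0.7254,  0.1084, -0.9027]), array([-0.0519,  0.0713,  0.0855]), np.float64(0.01860986059943999))
```

View pics/v4.png

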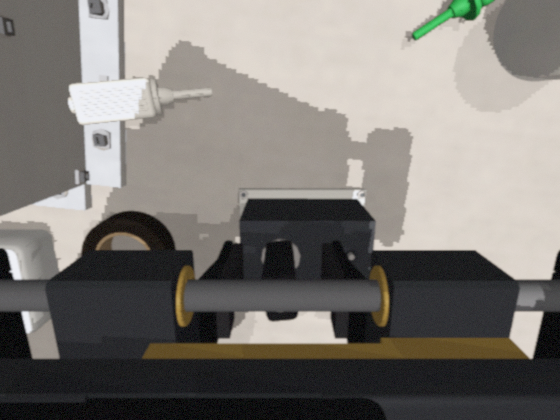

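```bash
python3 -m inch '[[8,[0,0,0],[0,0,0]],[8,[0,0,0],[0,0,0]],[8,[0,0,0],[0,0,0]],[8,[0,0,0],[0,0,0]]]' 45; python3 s.py 2 .657 -.09 .063 96.5
```

```text
time: 5.9
position: [0.6581, -0.0904, 0.0651]
tool_rot: [0.707, 0.04, -0.705, 0.04]
ft_force: [0.6, 0.8, -1.0]
grip_width: 0.0137
6.0 [ 0.658  -0.0904  0.065 ] yaw -83.5468671303879 [ 0.0037 -0.0001 -1.    ] F [ 0.5202 -1.4822  0.5388] M [ 0.0694  0.0324 -0.0257] g 0.013460712353725769 v 0.003179690854231434
(array([ 2.0198, -0.5222,  0.9808]), array([-0.0468, -0.2117, -0.0303]), np.float64(0.03688323923767671))
```

```bash
python3 -m inch '[[8,[-12,0,0],[0,0,0]],[8,[-15,0,0],[0,0,0]],[8,[-18,0,0],[0,0,0]],[8,[-25,0,0],[0,0,0]],[8,[-35,0,0],[0,0,0]],[8,[-30,0,0],[0,0,0]],[8,[-15,0,0],[0,0,0]]]'; python3 s.py 2 .53 -.105 .22 96.5
python3 - <<'E'
from h import *
p=imaging.camera_params("top")
for q in((334,165),(510,165),(540,95),(335,140)):print(atz(p,(130+q[0]/2.7,130+q[1]/2.7),0))
E
```

```text
time: 6.88
position: [0.6574, -0.0905, 0.2255]
tool_rot: [0.708, 0.039, -0.704, 0.04]
ft_force: [0.9, -0.1, -0.7]
grip_width: 0.0137
6.975 [ 0.6578 -0.0907  0.2253] yaw -83.5444477898993 [ 0.0073 -0.0015 -1.    ] F [ 0.3648 -1.1471 -1.8048] M [ 0.0111  0.0497 -0.0243] g 0.013515260703725506 v 0.04816006054179988
(array([  4.401 ,  -0.1359, 128.6861]), array([-0.044 , -0.4047, -0.1323]), np.float64(2.0601822012337236))
[0.6511 0.2389 0.    ]
[0.657  0.0373 0.    ]
[0.7417 0.0028 0.    ]
[0.6807 0.2388 0.    ]
```

```bash
python3 -m inch '[[8,[0,0,40],[0,0,0]],[8,[0,0,50],[0,0,0]],[8,[0,-20,40],[0,-0.4,0]],[8,[0,-45,10],[0,0,0]],[8,[0,-55,0],[0,0,0]],[8,[0,-55,0],[0,0,0]],[8,[0,-55,0],[0,0,0]],[8,[0,-55,0],[0,0,0]],[8,[0,-55,0],[0,0,0]],[8,[0,-50,0],[0,0,0]],[8,[0,-20,0],[0,0,0]]]'
cat > u.py <<'E'
from h import *
import sys
shot("top");shot("top")
im,p=shot("wrist");cv2.imwrite('pics/'+sys.argv[1],im[:,:,::-1]);print(tool())
import pickle;pickle.dump(p,open('pw.pkl','wb'))
for t in("filter_unit","button_top"):
    for x in imaging.tip_of("wrist",t)[:3]:
        print(t,np.round(x["pixel"],1),round(x["confidence"],2),atz(p,x["pixel"],.0415 if t[0]=='b' else 0))
for x in imaging.cut_out("wrist","filter_unit")[:2]: print(x["box"],x["confidence"])
E
python3 u.py v5.png; cd pics; python3 -c "
import cv2;a=cv2.imread('v5.png');cv2.imwrite('v5b.png',a[:, :])"
```

```text
time: 8.35
position: [0.46, 0.3103, 0.2119]
tool_rot: [-0.698, -0.037, 0.714, -0.038]
ft_force: [0.1, 0.5, -1.2]
grip_width: 0.0136
(array([0.4604, 0.3084, 0.2119]), array([[-0.0222,  0.1051, -0.9942],
       [-0.0036, -0.9945, -0.105 ],
       [-0.9997,  0.0012,  0.0225]]))
filter_unit [265.9 120.4] 0.56 [0.5159 0.3314 0.    ]
button_top [287.3 128. ] 0.42 [0.5135 0.3092 0.0415]
[263.5, 114.9, 115.6, 94.8] 0.78
[136.4, 125.8, 15.0, 14.0] 0.66
```

View pics/v5b.png

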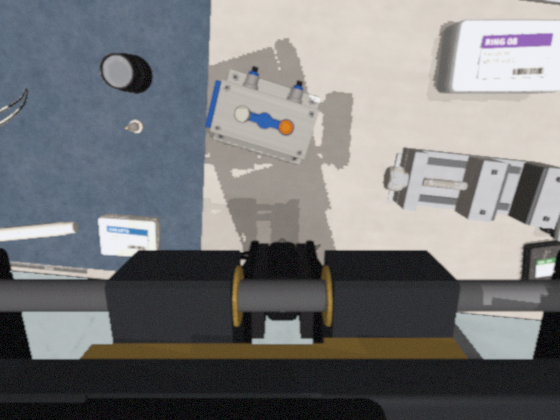

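```bash
python3 - <<'E'
from h import *
import pickle
p=pickle.load(open('pw.pkl','rb'))
im=cv2.imread('pics/v5.png')
sc,ps=shot("scene"); sc=sc[:,:,::-1]
p0,T=tool()
print('TCP',p0)
tip=p0+T[:,0]*.044; print(proj(ps,tip),proj(ps,p0),proj(p,tip))
u,v=np.round(proj(ps,tip)).astype(int)
c1=cv2.resize(im[200:260,240:330],None,fx=5,fy=5,interpolation=cv2.INTER_CUBIC)
c2=cv2.resize(sc[v-45:v+30,u-40:u+40],None,fx=4.5,fy=4.5,interpolation=cv2.INTER_CUBIC)
out=np.zeros((340,815,3),np.uint8);out[:300,:450]=c1;out[:c2.shape[0],452:452+c2.shape[1]]=c2
cv2.imwrite('pics/v6.png',out);print(u-40,v-45)
h=cv2.cvtColor(im,cv2.COLOR_BGR2HSV)
m=((h[...,0]<18)&(h[...,1]>150)&(h[...,2]>130)).astype(np.uint8);m[:100]=0;m[150:]=0;m[:,:260]=0;m[:,310:]=0
ys,xs=np.nonzero(m);print('orange',xs.mean(),ys.mean(),len(xs),np.ptp(xs),np.ptp(ys),atz(p,(xs.mean(),ys.mean()),.0415))
print(atz(p,(242,115),.044))
E
```

```text
TCP [0.4617 0.3068 0.2129]
[255.2949 209.8966] [253.83   191.1231] [285.3402 229.1207]
215 165
orange 285.5074626865672 126.88059701492537 134 11 13 [0.5144 0.311  0.0415]
[0.521  0.3521 0.044 ]
```

View pics/v6.png

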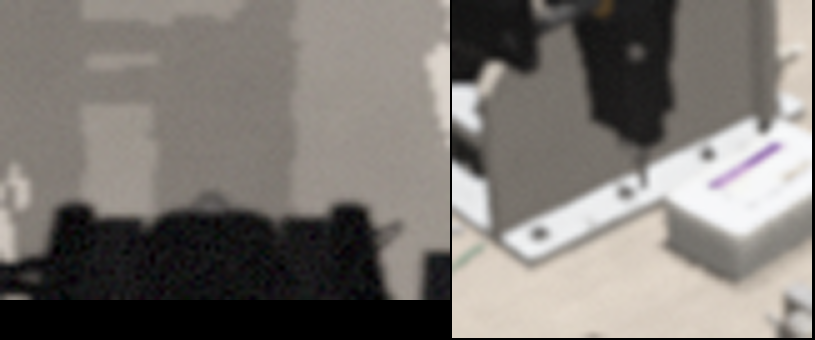

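```bash
python3 - <<'E'
from h import *
from scipy.optimize import least_squares
p0,T=tool();ps=imaging.camera_params("scene");pw=imaging.camera_params("wrist")
def f(v,full=False):
    L,fy,e=v
    a=proj(pw,p0+T@[L,fy,e-.0025])-[281.6,238.4]
    b=proj(ps,p0+T@[L,fy,e])-[257.4,206.1]
    return np.r_[a*.7,b]
s=least_squares(f,[.044,0,0],x_scale=.01);print(s.x,s.fun)
for L in(.035,.04,.045,.05):print(L,[f([L,0,e]).round(1).tolist() for e in(0,.003,.006)])
E
```

```text
[ 0.0339 -0.0002  0.0044] [ 0.3698  0.2697 -1.0013  0.3442]
0.035 [[0.7, -4.9, -2.4, 0.0], [0.7, -1.7, -1.4, 0.5], [0.7, 1.5, -0.3, 1.0]]
0.04 [[0.6, -6.9, -2.2, 2.1], [0.6, -3.7, -1.2, 2.6], [0.6, -0.5, -0.2, 3.1]]
0.045 [[0.6, -8.7, -2.1, 4.2], [0.6, -5.6, -1.0, 4.7], [0.6, -2.5, 0.0, 5.2]]
0.05 [[0.6, -10.5, -1.9, 6.3], [0.6, -7.4, -0.9, 6.8], [0.6, -4.4, 0.2, 7.3]]
```

```bash
python3 s.py 1 .474 .311 .135 96.5
```

```text
8.75 [0.4618 0.3068 0.213 ] yaw -84.20489977148381 [-0.0204 -0.0026 -0.9998] F [-0.2313 -0.0536 -1.3584] M [0.0554 0.0259 0.0165] g 0.013801141796957255 v 0.0032337502342057673
(array([ 77.7726,  -3.0368, -14.1414]), array([-0.7052,  1.1764, -0.0232]), np.float64(1.2656973381937073))
```

```bash
python3 -m inch '[[8,[38,-1,-7],[-0.7,1.2,0]],[8,[38,-1,-7],[0,0,0]],[8,[0,0,0],[0,0,0]]]'; python3 s.py 2; python3 - <<'E'
from h import *
P=[];D=[]
for i in range(2):
    p=imaging.camera_params("wrist");im=imaging.camera("wrist");p0,T=tool()
    h=cv2.cvtColor(im,cv2.COLOR_RGB2HSV)
    m=((h[...,0]<18)&(h[...,1]>140)&(h[...,2]>120)).astype(np.uint8)
    n,l,s,c=cv2.connectedComponentsWithStats(m)
    for k in np.argsort(-s[1:,4])[:3]+1:print(s[k],c[k],atz(p,c[k],.0415))
    g=cv2.medianBlur(cv2.cvtColor(im,cv2.COLOR_RGB2GRAY),3)
    print(p0,T[:,0])
print([ (np.round(x["pixel"],1),x["confidence"],atz(p,x["pixel"],.0415)) for x in imaging.tip_of("wrist","button_top")[:2]])
print([ (np.round(x["pixel"],1),x["confidence"],atz(p,x["pixel"],.0)) for x in imaging.tip_of("wrist","filter_unit")[:2]])
print(proj(p,p0+T@[.035,0,.0045]))
cv2.imwrite('pics/w7.png',im[:,:,::-1]);cv2.imwrite('pics/v7.png',cv2.resize(im[60:260,190:370,::-1],None,fx=3,fy=3,interpolation=cv2.INTER_CUBIC))
import pickle;pickle.dump((p,p0,T),open('pw.pkl','wb'))
E
```

```text
time: 9.12
position: [0.4775, 0.3078, 0.137]
tool_rot: [0.708, 0.039, -0.704, 0.038]
ft_force: [-0.4, 0.4, -1.2]
grip_width: 0.0135
9.225 [0.4791 0.3089 0.1397] yaw -83.72410407239866 [ 0.01    0.0031 -0.9999] F [ 0.0731  0.368  -0.9174] M [0.0319 0.0576 0.0111] g 0.013575591922511829 v 0.024162045539307012
[275 155  17  17 222] [282.9955 163.0856] [0.5143 0.3126 0.0415]
[0.4795 0.3093 0.1404] [ 0.0116  0.0038 -0.9999]
[276 156  16  17 218] [283.5459 163.7385] [0.5143 0.3126 0.0415]
[0.4797 0.3095 0.1407] [ 0.0125  0.0041 -0.9999]
[(array([283.5, 163.3]), 0.8, array([0.5147, 0.3127, 0.0415])), (array([100.2, 283.3]), 0.24, array([0.3973, 0.4545, 0.0415]))]
[(array([260.2, 152. ]), 0.67, array([0.5165, 0.3333, 0.    ]))]
[282.2348 241.9736]
```

View pics/v7.png

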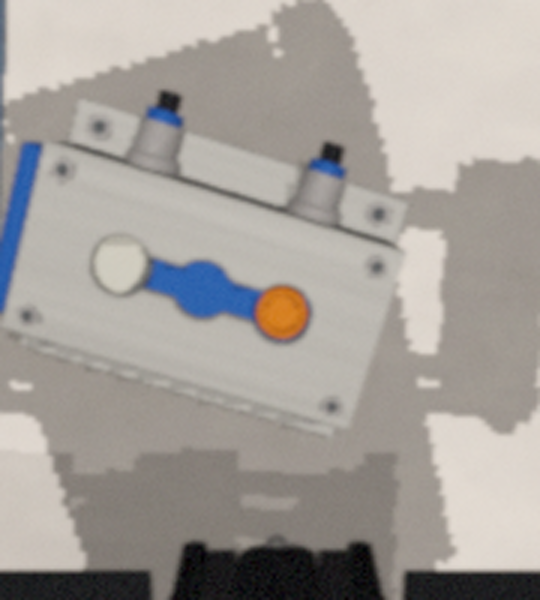

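```bash
python3 - <<'E'
from h import *
import pickle
p,p0,T=pickle.load(open('pw.pkl','rb'))
b=atz(p,(284,164.3),.0415);l=atz(p,(230,147.7),.044);d=l-b;print(b,l,np.hypot(d[0],d[1]),np.degrees(np.arctan2(d[1],d[0])))
f=lambda u,v:atz(p,(190+u/3,60+v/3),.044)
for a,c in(((62,169),(377,267)),((27,315),(332,406))):
    d=f(*a)-f(*c);print(d,np.degrees(np.arctan2(d[1],d[0])),(f(*a)+f(*c))/2)
E
python3 s.py 1 .5188 .3131 .095 96.5
```

```text
[0.514  0.3122 0.0415] [0.5222 0.3537 0.044 ] 0.042304618285027254 78.7491817816973
[0.015  0.0793 0.    ] 79.31479166848762 [0.5358 0.3297 0.044 ]
[0.0149 0.0793 0.    ] 79.3813201094183 [0.4992 0.3364 0.044 ]
9.475 [0.4793 0.3097 0.1406] yaw -83.65570373745206 [ 0.0124  0.0041 -0.9999] F [-0.0521 -0.0743 -1.0705] M [ 0.0401 -0.0227  0.0239] g 0.013547568974826446 v 0.004362404641137739
(array([ 46.1071,   1.1551, -39.0575]), array([-0.1567, -0.7325,  0.1524]), np.float64(0.9669994054043127))
```

```bash
python3 -m inch '[[8,[10,0.5,-20],[-0.2,-0.7,0.1]],[8,[10,0.5,-18],[0,0,0]],[8,[8,0,0],[0,0,0]]]'; python3 s.py 3 .5185 .3129 .085 96.5
```

```text
time: 9.85
position: [0.5194, 0.3141, 0.115]
tool_rot: [0.708, 0.042, -0.704, 0.04]
ft_force: [-0.2, 0.4, -0.1]
grip_width: 0.0139
10.0 [0.5165 0.3135 0.1143] yaw -83.36687488129031 [ 0.0005  0.0013 -1.    ] F [-0.2697  0.2683 -1.2982] M [0.0069 0.0166 0.0318] g 0.013696745765717078 v 0.010159041255748041
(array([29.3423,  0.9089, -1.941 ]), array([ 0.1331, -0.0394,  0.0679]), np.float64(0.4707281876168126))
```

```bash
python3 -m inch '[[8,[12,0.9,-2],[0,0,0]],[8,[10,0,0],[0,0,0]],[8,[4,0,0],[0,0,0]]]'; python3 s.py 3 .5185 .3129 .080 96.5
python3 - <<'E'
from h import *
sc,ps=shot("scene");p0,T=tool();tip=p0+T@[.035,0,.0045]
print(tip,proj(ps,tip),proj(ps,[.514,.3124,.0415]))
u,v=np.round(proj(ps,tip)).astype(int)
cv2.imwrite('pics/v8.png',cv2.resize(sc[v-40:v+30,u-50:u+50,::-1],None,fx=7,fy=7,interpolation=cv2.INTER_CUBIC));print(u-50,v-40)
E
```

```text
time: 10.38
position: [0.5173, 0.3129, 0.087]
tool_rot: [-0.706, -0.041, 0.706, -0.041]
ft_force: [0.4, -0.1, -0.8]
grip_width: 0.0137
10.525 [0.5177 0.313  0.0876] yaw -83.32969111285776 [ 0.0005  0.0013 -1.    ] F [ 0.5538  0.3894 -0.5666] M [ 0.0269 -0.0133 -0.0223] g 0.013865087268613517 v 0.010960896953866648
(array([ 7.6308,  0.2305, -0.7272]), array([ 0.1703, -0.0379,  0.0729]), np.float64(0.12270124308326033))
[0.5136 0.3127 0.053 ] [240.9253 245.24  ] [241.272  249.2386]
191 205
```

View pics/v8.png

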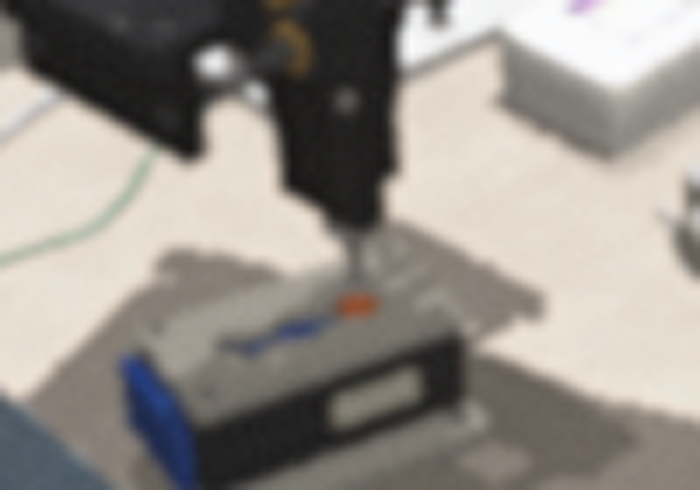

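```bash
for i in 1 ; do python3 -m inch '[[8,[4,0.2,-0.7],[0,0,0]],[8,[4,0,0],[0,0,0]]]'; done; python3 s.py 2 .5185 .3129 .073 96.5; python3 -m inch '[[8,[2,0,0],[0,0,0]]]';python3 s.py 2; python3 -m inch '[[8,[2,0,0],[0,0,0]]]';python3 s.py 2
```

```text
time: 10.82
position: [0.5196, 0.3134, 0.0806]
tool_rot: [0.707, 0.042, -0.705, 0.04]
ft_force: [0.1, -0.2, -1.0]
grip_width: 0.0133
10.925 [0.5191 0.3132 0.0801] yaw -83.32774631748113 [ 0.0022  0.002  -1.    ] F [ 0.1797  0.4165 -1.4189] M [-0.0308  0.0017 -0.0284] g 0.01339765968649052 v 0.006053345545667013
(array([7.1147, 0.2287, 0.6916]), array([ 0.1721, -0.1372,  0.0975]), np.float64(0.11443011957547806))
time: 11.05
position: [0.5193, 0.3133, 0.0782]
tool_rot: [0.707, 0.042, -0.705, 0.04]
ft_force: [-0.5, -0.2, -0.7]
grip_width: 0.0137
11.15 [0.519  0.3131 0.0779] yaw -83.33232062350835 [ 0.0017  0.0018 -1.    ] F [-0.0404  0.0505 -1.2411] M [0.0032 0.0312 0.0442] g 0.013750048643590248 v 0.0042673384908123845
time: 11.28
position: [0.5191, 0.3132, 0.076]
tool_rot: [0.707, 0.042, -0.705, 0.04]
ft_force: [-0.0, -0.5, -1.2]
grip_width: 0.0139
11.375 [0.5188 0.313  0.0756] yaw -83.32997982654722 [ 0.0013  0.0016 -1.    ] F [-0.145   0.0157 -0.8649] M [-0.0147  0.0306  0.0248] g 0.013679868765327442 v 0.002776559749168554
```

```bash
for i in 1 2 3; do python3 -m inch '[[8,[1.5,0,0],[0,0,0]]]' >/dev/null;python3 s.py 2|cut -c1-190; done
```

```text
11.6 [0.519  0.3131 0.0743] yaw -83.33033920610943 [ 0.0017  0.0018 -1.    ] F [-0.3125  0.6725 -0.2424] M [ 0.0099  0.0822 -0.0244] g 0.014133579972442707 v 0.00436648798696125
11.825 [0.5191 0.3131 0.0731] yaw -83.32908854510882 [ 0.0019  0.0018 -1.    ] F [ 0.2325 -0.3574  3.1469] M [-0.0393  0.1705 -0.0359] g 0.013400042100669692 v 0.003146298757425665
12.05 [0.5191 0.3132 0.0718] yaw -83.32629541012498 [ 0.002   0.0019 -1.    ] F [-0.5332 -0.5086  3.5099] M [-0.0056  0.1964 -0.0075] g 0.013690498714799578 v 0.0021762533972632084
```

```bash
for i in 1 2; do python3 -m inch '[[8,[1.6,0,0],[0,0,0]]]' >/dev/null;python3 s.py 2|cut -c1-190; done
```

```text
12.275 [0.5191 0.3132 0.0702] yaw -83.3289264234359 [ 0.0021  0.0019 -1.    ] F [-0.5688 -0.1713  4.6315] M [-0.1315  0.2868  0.0296] g 0.013757228821865197 v 0.0024204384534655906
12.5 [0.5192 0.3132 0.0689] yaw -83.3238192342915 [ 0.0022  0.0019 -1.    ] F [-2.0904 -0.5908  6.9006] M [-0.1076  0.3443 -0.0458] g 0.01373183634103037 v 0.002838062642509193
```

```bash
for i in 1 2; do python3 -m inch '[[8,[0,-3.8,-1.2],[0,0,0]]]' >/dev/null;python3 s.py 2|cut -c1-190; done
```

```text
12.725 [0.5198 0.3164 0.0691] yaw -83.27072199286093 [ 0.0016  0.0002 -1.    ] F [-0.5831 -2.3612  6.4021] M [-0.4982  0.2938 -0.0054] g 0.0136222472674655 v 0.005626154195167021
12.95 [0.5203 0.3193 0.0692] yaw -83.21138814582802 [ 0.0008 -0.002  -1.    ] F [-1.2944 -2.4032  5.0657] M [-0.7354  0.2379  0.0431] g 0.013787500859754222 v 0.006063159425633701
```

```bash
for i in 1 2; do python3 -m inch '[[8,[0.4,-4.8,-1.5],[0,0,0]]]' >/dev/null;python3 s.py 2|cut -c1-190; done
```

```text
13.175 [0.5211 0.3233 0.0689] yaw -83.1515032637643 [ 0.     -0.0042 -1.    ] F [-0.9736 -2.2942  5.409 ] M [-0.663   0.3194 -0.0323] g 0.0139020034163754 v 0.005350484589938552
13.4 [0.5219 0.3273 0.0686] yaw -83.09464087630973 [-0.0006 -0.0064 -1.    ] F [-1.0804 -3.9143  5.9316] M [-0.6819  0.2407  0.0076] g 0.013266515291193192 v 0.004583291869329091
```

```bash
for i in 1 2 3; do python3 -m inch '[[8,[0.3,-5.3,-1.7],[0,0,0]]]' >/dev/null;python3 s.py 2|cut -c1-190; done
```

```text
13.625 [0.5228 0.3319 0.0685] yaw -83.03419894695124 [-0.0013 -0.0086 -1.    ] F [-1.2592 -3.3005  5.7252] M [-0.6705  0.2544 -0.0033] g 0.013470572216819904 v 0.008807474900907188
13.85 [0.5236 0.3365 0.0684] yaw -82.97730635212106 [-0.0021 -0.0107 -0.9999] F [-1.2574 -3.2313  6.8569] M [-0.7349  0.3104  0.0295] g 0.013470048420682714 v 0.0066401911530143114
14.075 [0.5245 0.3411 0.0682] yaw -82.92029870735315 [-0.0029 -0.013  -0.9999] F [-1.7305 -3.8617  6.9499] M [-0.6198  0.2919  0.0627] g 0.013332482519505761 v 0.006532767876481404
```

```bash
for i in 1 2 3; do python3 -m inch '[[8,[0.1,-5,-1.6],[0,0,-0.4]]]' >/dev/null;python3 s.py 2|cut -c1-190; done
```

```text
14.3 [0.5253 0.3452 0.0683] yaw -82.87056651702886 [-0.0045 -0.0082 -1.    ] F [-0.5205 -2.8224  6.1315] M [-0.5884  0.2585  0.0141] g 0.013853207810933669 v 0.006735432376777189
14.525 [0.5262 0.3494 0.0684] yaw -82.83115780920437 [-0.0061 -0.0033 -1.    ] F [-0.5418 -2.9808  6.1708] M [-0.6941  0.2874  0.0348] g 0.01396394749669682 v 0.006475628828175238
14.75 [0.5271 0.3535 0.0685] yaw -82.79127964950493 [-0.0077  0.0015 -1.    ] F [-0.8715 -2.6771  6.1374] M [-0.693   0.2627  0.0061] g 0.013977768621598292 v 0.005899453630307846
```

```bash
for i in 1 2 3; do python3 -m inch '[[8,[0.1,-2.4,-0.7],[0,0,0]]]' >/dev/null;python3 s.py 2|cut -c1-190; done
```

```text
14.975 [0.5273 0.3548 0.0686] yaw -82.73677206409924 [-0.0085 -0.001  -1.    ] F [-1.1532 -3.6211  7.1427] M [-0.7267  0.2814  0.0165] g 0.013243116765576969 v 0.004196851284932094
15.2 [0.5275 0.356  0.0687] yaw -82.68127838805245 [-0.0093 -0.0036 -1.    ] F [-1.0061 -2.9619  6.2129] M [-0.7569  0.2694  0.0228] g 0.013462197723174274 v 0.0037947325105143494
15.425 [0.5278 0.3572 0.0688] yaw -82.62897741204281 [-0.0101 -0.0062 -0.9999] F [-1.5458 -3.1743  6.4249] M [-0.6954  0.2594  0.0584] g 0.013863950592107861 v 0.003731337581303933
```

```bash
for i in 1 2; do python3 -m inch '[[8,[0.2,-3,-0.9],[0,0,-0.3]]]' >/dev/null;python3 s.py 2|cut -c1-190; done
```

```text
15.65 [0.5279 0.358  0.0686] yaw -82.54270725377195 [-0.0124 -0.0057 -0.9999] F [-1.3275 -6.4092  5.7632] M [-1.2598  0.2298  0.0299] g 0.013535368414103298 v 0.0031881910661942757
15.875 [0.528  0.3582 0.0683] yaw -82.44099412629241 [-0.015  -0.0062 -0.9999] F [-0.8758 -7.124   6.7148] M [-1.5617  0.1822  0.06  ] g 0.013660246483984879 v 0.002841540298683977
```

```bash
python3 -m inch '[[8,[-1.5,1,0.3],[0,0,0]],[8,[-3,0,0],[0,0,0]],[8,[-3,0,0],[0,0,0]],[8,[-4,0,0],[0,0,0]],[8,[-8,0,0],[0,0,0]],[8,[-12,0,0],[0,0,0]],[8,[-20,0,0],[0,0,0]],[8,[-20,0,0],[0,0,0]]]'; python3 s.py 2 .48 .335 .14 96.5
```

```text
time: 16.88
position: [0.5278, 0.3567, 0.1401]
tool_rot: [-0.698, -0.044, 0.713, -0.049]
ft_force: [-0.2, 0.2, -1.6]
grip_width: 0.014
16.975 [0.5297 0.3576 0.1421] yaw -82.4596347243645 [-0.0139 -0.0059 -0.9999] F [ 0.3006 -0.132  -1.1948] M [ 0.0052 -0.0325  0.0625] g 0.013823627133372356 v 0.031819192181632205
(array([ 2.926 , 15.8551, 52.1909]), array([ 1.0387,  0.8289, -0.2373]), np.float64(0.8739916452969402))
```

```bash
python3 -m inch '[[8,[0,8,26],[1,0.8,-0.2]],[8,[0,8,26],[0,0,0]]]'; python3 s.py 3; python3 - <<'E'
from h import *
p=imaging.camera_params("wrist");im=imaging.camera("wrist");p0,T=tool()
h=cv2.cvtColor(im,cv2.COLOR_RGB2HSV)
m=((h[...,0]<18)&(h[...,1]>140)&(h[...,2]>120)).astype(np.uint8)
n,l,s,c=cv2.connectedComponentsWithStats(m)
for k in np.argsort(-s[1:,4])[:3]+1:print(s[k],c[k],atz(p,c[k],.0415))
print(imaging.tip_of("wrist","button_top")[:2])
cv2.imwrite('pics/v9.png',cv2.resize(im[60:260,130:370,::-1],None,fx=3,fy=3,interpolation=cv2.INTER_CUBIC))
E
```

```text
time: 17.23
position: [0.4812, 0.3356, 0.1426]
tool_rot: [0.707, 0.04, -0.705, 0.04]
ft_force: [0.2, -0.4, -1.0]
grip_width: 0.0136
17.375 [0.4809 0.3356 0.1425] yaw -83.50173823945913 [ 0.0023  0.0005 -1.    ] F [-0.0719  0.4292 -1.509 ] M [0.0281 0.0167 0.0806] g 0.013341855971463729 v 0.06652952196373547
[256 144  17  16 218] [264.2248 151.5872] [0.5221 0.3543 0.0415]
[{'pixel': [263.6, 153.4], 'confidence': 0.83}]
```

View pics/v9.png

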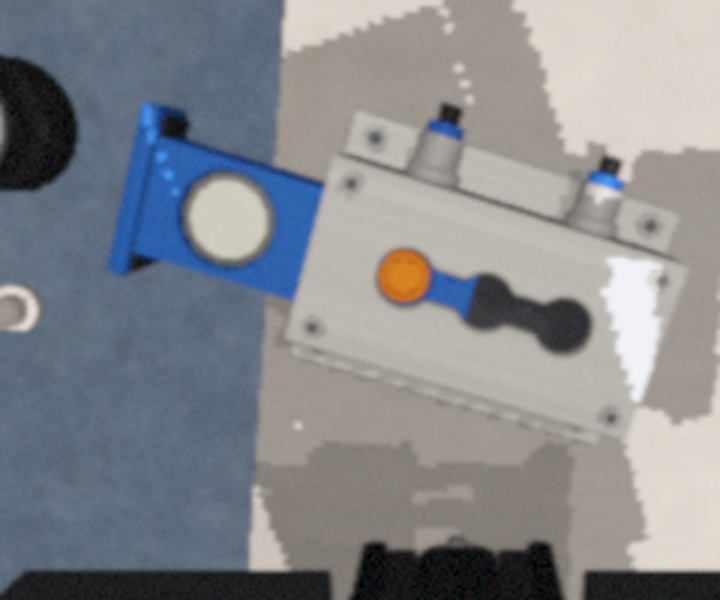

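```bash
python3 -m inch '[[8,[-30,0,0],[0,0,0]],[8,[-40,15,0],[0,0,0]],[8,[-10,45,0],[0,0,0]],[8,[0,55,0],[0,0,0]],[8,[0,55,0],[0,0,0]],[8,[0,55,0],[0,0,0]],[8,[0,55,0],[0,0,0]],[8,[0,55,0],[0,0,0]],[8,[0,40,0],[0,0,0]],[8,[0,20,-20],[0,0,0]],[8,[0,0,-40],[0,0,0]],[8,[0,0,-40],[0,0,0]]]'; python3 s.py 2 .658 -.0904 .2 96.45
```

```text
time: 18.98
position: [0.6509, -0.0599, 0.2297]
tool_rot: [0.717, 0.038, -0.695, 0.039]
ft_force: [0.3, -0.0, -0.0]
grip_width: 0.0135
19.075 [ 0.6541 -0.0597  0.2297] yaw -83.64363151864828 [ 0.0354 -0.0001 -0.9994] F [-0.5616 -0.14   -0.8363] M [-0.0428  0.0419  0.0196] g 0.013370216988441073 v 0.10567228581439864
(array([29.8033, 30.7835,  0.6134]), array([-0.0895, -2.0157, -0.2349]), np.float64(0.6856203725432738))
```

```bash
python3 -m inch '[[8,[10,31,0.6],[0,-2,-0.2]],[8,[10,0,0],[0,0,0]]]' >/dev/null; python3 s.py 3 .658 -.0904 .14 96.45
```

```text
19.475 [ 0.6572 -0.0886  0.209 ] yaw -83.45536353080334 [-0.0023  0.0011 -1.    ] F [-0.626   0.0885 -1.1858] M [ 0.0388  0.0346 -0.0347] g 0.013424405513076386 v 0.021752615546707682
(array([68.9485,  1.9491, -0.7845]), array([0.0947, 0.1209, 0.0796]), np.float64(1.1036885670187493))
```

```bash
python3 -m inch '[[8,[40,1.9,-0.8],[0.1,0.1,0.1]],[8,[40,0,0],[0,0,0]],[8,[14,0,0],[0,0,0]],[8,[3,0,0],[0,0,0]]]' >/dev/null; python3 s.py 3 .658 -.0904 .095 96.45
```

```text
20.125 [ 0.6611 -0.0889  0.1155] yaw -83.42143664831383 [ 0.0096 -0.0026 -1.    ] F [ 0.3864 -0.1344  0.0907] M [ 0.0246  0.0256 -0.023 ] g 0.013626727692484327 v 0.007198783027662062
(array([20.4397,  1.0244,  3.3872]), array([ 0.1295, -0.5308, -0.2124]), np.float64(0.3319007259478213))
```

```bash
python3 -m inch '[[8,[8,1,3.4],[0.1,-0.5,-0.2]],[8,[6,0,0],[0,0,0]]]' >/dev/null; python3 s.py 3 .658 -.0904 .095 96.45
```

```text
20.525 [ 0.6592 -0.0907  0.1032] yaw -83.51412793051367 [ 0.0041 -0.0013 -1.    ] F [ 0.4243 -1.5166 -1.0928] M [ 0.0243  0.0076 -0.0108] g 0.013736548461783925 v 0.004070106774796369
(array([ 8.1759, -0.4775,  1.189 ]), array([ 0.0361, -0.2254, -0.0988]), np.float64(0.13241105324374347))
```

```bash
python3 -m inch '[[8,[4,-0.5,1.2],[0,-0.2,-0.1]],[8,[4,0,0],[0,0,0]]]' >/dev/null; python3 s.py 2 .658 -.0904 .085 96.45;  python3 -m inch '[[8,[4,0,0.2],[0,0,0]],[8,[4,0,0],[0,0,0]]]' >/dev/null; python3 s.py 2 .658 -.0904 .075 96.45
```

```text
20.875 [ 0.658  -0.0904  0.0948] yaw -83.51624225703904 [ 0.0004  0.0001 -1.    ] F [-1.3366  0.5102 -0.6378] M [ 0.0439  0.0138 -0.063 ] g 0.013592914826388164 v 0.006144861703359397
(array([ 9.8454, -0.0033, -0.0052]), array([ 0.0338, -0.0216,  0.0049]), np.float64(0.15752657458638317))
21.225 [ 0.6577 -0.0904  0.0863] yaw -83.51535435405701 [ 0.      0.0003 -1.    ] F [-0.262   0.3096 -0.9258] M [-0.0242 -0.0043  0.0166] g 0.014033579205861891 v 0.006508481326433065
(array([11.2665,  0.0513, -0.2635]), array([ 0.0346, -0.0044,  0.0141]), np.float64(0.18031461141469618))
```

```bash
for i in 1 2 3 4 ; do python3 -m inch '[[8,[3,0,-0.1],[0,0,0]]]' >/dev/null; python3 s.py 2 .658 -.0904 .065 96.45; done
```

```text
21.45 [ 0.6575 -0.0903  0.0828] yaw -83.51489669427541 [-0.0008  0.0005 -1.    ] F [-1.1289 -0.4066 -0.6297] M [-0.0291  0.0456 -0.006 ] g 0.013896496330230351 v 0.004323321627680333
(array([17.8173,  0.2008, -0.4719]), array([0.0351, 0.0418, 0.0335]), np.float64(0.28519527775272646))
21.675 [ 0.6573 -0.0902  0.0794] yaw -83.51484687409958 [-0.0016  0.0007 -1.    ] F [ 0.07    0.0556 -1.1151] M [-0.0073 -0.0239 -0.0208] g 0.013390590893811082 v 0.00544977274481367
(array([14.4042,  0.3153, -0.6659]), array([0.0352, 0.0849, 0.0499]), np.float64(0.23076902663560486))
21.9 [ 0.6571 -0.0901  0.076 ] yaw -83.51816243202364 [-0.0024  0.001  -1.    ] F [ 0.3815 -0.0353 -1.772 ] M [-0.0026 -0.007   0.0852] g 0.014053687669387914 v 0.004148604529131715
(array([10.9513,  0.4529, -0.875 ]), array([0.0319, 0.1279, 0.0716]), np.float64(0.17592793806441834))
22.125 [ 0.6569 -0.09    0.0725] yaw -83.51740907218824 [-0.0032  0.0013 -1.    ] F [-0.4545 -0.1251 -1.5554] M [ 0.0467 -0.058   0.0427] g 0.013511165868934576 v 0.00497572399149962
(array([ 7.517 ,  0.5577, -1.115 ]), array([0.0327, 0.1744, 0.0921]), np.float64(0.12191507141782666))
```

```bash
python3 -m inch '[[8,[1.5,0.5,-1.0],[0,0.2,0.1]]]' >/dev/null; python3 s.py 2 .658 -.0904 .065 96.45; for i in 1 2 ; do python3 -m inch '[[8,[2.2,0.1,-0.2],[0,0,0]]]' >/dev/null; python3 s.py 2 .658 -.0904 .065 96.45; done
```

```text
22.35 [ 0.6578 -0.0903  0.0708] yaw -83.51728091070696 [ 0.0002 -0.     -1.    ] F [ 0.5489  0.9601 -0.534 ] M [ 0.072  0.024 -0.017] g 0.013761177456297683 v 0.006350296036277165
(array([ 5.7908,  0.0984, -0.1858]), array([ 0.0327, -0.0103, -0.0023]), np.float64(0.09271442033078091))
22.575 [ 0.6579 -0.0903  0.0683] yaw -83.51385547481053 [-0.0003  0.0001 -1.    ] F [-0.5879  0.0518 -0.866 ] M [ 0.0197  0.0609 -0.0063] g 0.013439520266661778 v 0.004067237516935806
(array([ 3.3115,  0.1002, -0.1322]), array([0.0361, 0.0137, 0.0076]), np.float64(0.05304992020067533))
22.8 [ 0.6579 -0.0903  0.0658] yaw -83.51455285748166 [-0.0008  0.0003 -1.    ] F [-1.1749 -0.0451 -0.8489] M [-0.0057  0.0607 -0.0132] g 0.013997092507931012 v 0.00307528437748608
(array([ 0.7784,  0.093 , -0.1197]), array([0.0355, 0.0427, 0.0225]), np.float64(0.012688474657182133))
```

```bash
for i in 1 2 ; do python3 -m inch '[[8,[0.7,0,-0.1],[0,0,0]]]' >/dev/null; python3 s.py 2; done
```

```text
23.025 [ 0.6581 -0.0904  0.0651] yaw -83.51369175634598 [-0.0006  0.0002 -1.    ] F [-0.1604 -0.4339 -0.8113] M [ 0.0909  0.013  -0.    ] g 0.013552910401882024 v 0.0018648008967916184
23.25 [ 0.6581 -0.0904  0.065 ] yaw -83.51000052260657 [-0.0006  0.0001 -1.    ] F [-1.6146  0.6697  2.8639] M [0.0422 0.2345 0.0115] g 0.013738929422389476 v 0.0022731694047861285
```

Seated: vertical force rises at the original height. Open partway and retreat up.

```bash
python3 -m inch '[[40,[0,0,0],[0,0,0]],[40,[0,0,0],[0,0,0]],[40,[0,0,0],[0,0,0]]]'; python3 s.py 2; python3 -m inch '[[40,[-10,0,0],[0,0,0]],[40,[-20,0,0],[0,0,0]],[40,[-30,0,0],[0,0,0]],[40,[-40,0,0],[0,0,0]],[40,[-20,0,0],[0,0,0]]]';python3 -m inch '[[40,[0,20,50],[0,0,0]],[40,[0,20,40],[0,0,0]]]'; python3 s.py 3
python3 - <<'E'
from h import *
a,pa=shot("scene")
for t in("pin_tool_center",):
    for x in imaging.tip_of("scene",t)[:3]:print(np.round(x["pixel"],1),x["confidence"],atz(pa,x["pixel"],.076))
for t in("spare_box","collet","tweezers","magnifier"):
    for x in imaging.tip_of("scene",t)[:1]:print(t,np.round(x["pixel"],1),x["confidence"])
w,pw=shot("wrist")
b=cv2.imread('pics/scene1.png')
A=np.hstack([cv2.resize(a[100:330,140:400,::-1],(400,354)),cv2.resize(w[:,:,::-1],(400,300))[:300] if 0 else cv2.copyMakeBorder(cv2.resize(w[60:270,150:400,::-1],(400,336)),0,18,0,0,0)])
cv2.imwrite('pics/v10.png',A)
E
```

```text
time: 23.62
position: [0.6586, -0.0906, 0.0648]
tool_rot: [0.706, 0.04, -0.706, 0.04]
ft_force: [0.1, -0.6, -0.4]
grip_width: 0.0348
23.725 [ 0.6586 -0.0905  0.0648] yaw -83.51527041370463 [ 0.0006 -0.0002 -1.    ] F [0.2106 0.7238 0.0874] M [0.0265 0.0996 0.0002] g 0.03807599900849062 v 0.0010387060596325339
time: 24.35
position: [0.6585, -0.0905, 0.1917]
tool_rot: [0.706, 0.04, -0.706, 0.04]
ft_force: [-0.2, -0.4, 0.2]
grip_width: 0.0399
time: 24.6
position: [0.5771, -0.1411, 0.1979]
tool_rot: [0.711, 0.04, -0.701, 0.044]
ft_force: [0.5, -0.5, 0.0]
grip_width: 0.0397
24.75 [ 0.577  -0.1418  0.1978] yaw -83.47229291197687 [ 0.0135 -0.0047 -0.9999] F [0.2638 0.2341 0.2682] M [-0.0173  0.0286 -0.0518] g 0.040233160322375144 v 0.048661192019608605
[312.5 147.4] 0.61 [ 0.7229 -0.1094  0.076 ]
[323.4 158.1] 0.51 [ 0.6531 -0.0842  0.076 ]
spare_box [218.5 329.8] 0.69
collet [187.9 297.3] 0.46
tweezers [283.8 297.1] 0.69
magnifier [177.  285.3] 0.54
```

View pics/v10.png

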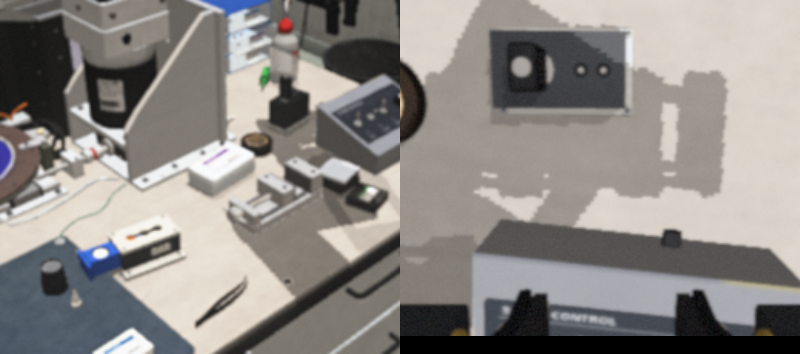

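```bash
python3 s.py 1; python3 -c "
from h import *
print(robot.hand_in())"
```

```text
25.15 [ 0.5784 -0.1402  0.1955] yaw -83.26592288445903 [ 0.0116 -0.0038 -0.9999] F [0.4683 0.1133 0.0585] M [ 0.0483  0.0048 -0.0366] g 0.03981841690821784 v 0.005233493784550155
the job is handed in; nothing more can be done
None
```

The filter unit is open and I handed the job in at about 25 s of robot time; no verdict came back.

I took the pin vice from its stand and pressed the orange button about 5 mm down, with roughly 7–8 N. Holding it down, I pushed the slide past the middle window to its stop, where the lateral force rose to about 7 N. Then I let the button up and put the pin vice back.

**Slide and button:** The close-up showed the button in the last window, with as many orange pixels as at rest (218 against 222), so I take it as sprung up and locked. I did not test the lock by force.

**Pin vice:** It stands upright in its hole. The vertical force rose at the same height at which I had gripped it. It is released and the gripper is clear.

**Small things round the unit:** In the last picture they stand where they were. The detections differ from the first ones by no more than about 3 px, which is within the networks' scatter.

**Limits of the checks:** The pin's stick-out (about 14–16 mm) and its 4–5 mm offset in the grip were estimated from two camera views and matched the height of first contact. In the last scene picture, the network's top hit for the pin vice was one of the look-alikes. Its second hit fits the vice in the stand to about 6 mm.

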